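# Check that a brake lever stops short of the bar

## Task

Check the yellow brake lever on the handlebar stand: with the fingers shut, press it towards the bar with the outside of the fingers until it comes up against its stop, keep it there for a second, then let it spring all the way out again and come off it. Then press it in to its stop a second time and finish while holding it there, so that the gap to the bar can be measured. Do not grip or force the lever, do not touch the handlebar or its rubber grip, and leave the things lying around the stand where they are.

Things in the scene. Friction and masses are not known exactly. Their poses are not given: they have to be found in the camera images.
- stand: Fixed stand (grey plate, two aluminium posts 141 mm high) carrying a level handlebar, axis 120 mm above the bench. Origin on the bench below the middle of the rubber grip; z up; +x along the bar to its free end (61 mm away); lever on the -y side, pressed towards +y. Posts at x -123 to -197 mm; plate 110 mm wide, 12 mm thick, ends at x = -55 mm; lever and grip overhang it.
- bar_point (a point): Point on the bar's axis at the middle of its black rubber grip, 120 mm above the bench, straight above the stand's origin. The grip is 32 mm thick (end collars 36 and 40 mm) and reaches 76 mm to the post side and 61 mm to the free side of this point.
- lever_hinge (a point): Upright hinge pin of the lever, 85 mm from bar_point towards the posts and 24 mm to the lever's side (stand -y), at the height of the bar's axis. The black perch round it reaches 20 mm above and below the bar's axis.
- lever_face (a point): Point to press: outer face of the yellow blade (turned away from the bar), mid-height, 98 mm from the hinge; moves with the lever. Blade 18 mm high (111 to 129 mm above the bench), 10 mm thick, runs on 38 mm past this point to a 21 mm ball end. At rest it splays out from the bar by 0.37 rad; at the stop it is parallel to the bar, about 13 mm clear of the grip: no room for a finger.
- brake_lever (a joint): Lever angle in rad: 0 at rest (fully out), grows as it is pressed to the bar; stop at 0.36 with a slightly yielding buffer. Sprung: at lever_face it takes about 1.5 N at first, 5 N just before the stop, then rises steeply. lever_face travels about 35 mm in all.
- bolt: Big loose steel bolt, 71 mm long, 24 mm high, lying on the bench on the lever's side of the base plate; origin at the middle of its underside. Leave alone.
- measure: Yellow tape measure, 34 x 84 x 64 mm, standing loose on the bench to the right of the stand (as the robot looks), farther from the bar than the bolt; origin at the middle of its underside. Leave alone.
- magnet: Red welding magnet, 83 x 90 x 14 mm, lying loose on the far side of the bar from the lever; origin at the middle of its underside. Leave alone.

How it is judged:
By the outcome, as a careful person would: the job done as asked, in the order asked, and still so for the second after the job is handed in, while the arm keeps its last pose, push and grip.
It also fails if it takes over 38 s, if anything falls off the work surface, if the arm or the gripper's body presses on something with over 40 N, if the wrist force passes 120 N, or if a joint passes its speed limit or range.

## Robot

A 6-joint arm with a two-finger parallel gripper is mounted at the origin on the work surface; the furniture and walls round the work are solid. World frame = base frame: x ahead of the robot, y to its left, z up, the work surface at z = 0. Lengths are in m, angles in rad, forces in N, time in s.
With the tool pointing down it reaches from about 0.35 to 0.775 m from the base axis. Payload 7.3 kg.
Tool frame: the origin (TCP) lies at the very end of the fingers, on their centre line; the grasp point (between the pads) lies 19 mm behind it; z points along the fingers, y is the line along which they close (so a half turn about z gives the same grasp; the last joint's range is limited). The gripper opens to 92 mm and grips with 3 to 60 N. Pads are 19 mm wide; open, the fingers measure 130 mm over their backs; the gripper's body (75 mm by 190 mm) begins 47 mm behind the grasp point.
Start: joints at [-1.267, 0.342, 1.524, -0, 1.275, -0.146], TCP at [0.228, -0.473, 0.227] pointing down, gripper open.
Joint ranges: [-2.53, 2.53], [-0.77, 2.02], [0.04, 2.7], [-1, 4.14], [0.28, 2.66], [-3.11, 3.11]. Speed limits (rad/s): [2.57, 2.57, 3.14, 3.14, 3.14, 3.14].

## Interface

Orientations are given as [roll, pitch, yaw] about the fixed x, y, z axes, in that order (R = Rz(yaw) Ry(pitch) Rx(roll)).
In Python, from cell import robot, read_camera, get_calibration gives the robot as it stands. The module is installed in compiled form; this text tells all that it offers.
- The arm moves only by the tool send_rows, never from a script. Its argument "plan" is a list of rows, each a list of 2 entries, a list of its own where there are three numbers: the shift along the tool's x, y, z as a fraction of full scale, then the turn, a rotation vector about the tool's x, y, z as a fraction of full scale. A call has exactly 10 rows; each row shifts and turns the commanded pose from where the row before left it, along the tool's axes as they then stand; what a row does not reach is not made up. Full scale, the value 1, is 0.025 m for a shift and 90 degrees for a turn. A row lasts 1/8 s, in which the tool goes at most 62.5 mm and 10.7 degrees, less where a joint would pass 70% of its speed; a pose out of reach is approached as far as the arm can. A call with a number of a shift or a turn outside -1 to 1 is refused whole. A call with a gripper value outside its range is refused whole. "gripper" is the opening, from -1 (shut) to 1 (fully open), so that 0 is half open, set as the call begins (left out, the last holds). The fingers move at their own pace and stop on an object; "force" is the grip in N (left out, the last holds). Time passes only in rows, so rows that do not move let the fingers close, or fill a call up. It gives the time, the measured TCP pose, the force, the opening and the grip force at its end, in the units of the state.
- robot.observe(): the state, without advancing time (a new reading comes with each control period).
- read_camera(name): name is "side" or "top" or "wrist"; returns (picture, depth): 384x512x3 uint8, blue, green, red; 384x512 float32, m along the optical axis (not along the pixel's ray), 0 where there is no reading.
- get_calibration(name): a dict with "intrinsics" (3x3 intrinsics, pixels), "dist_coeffs" ([k1, k2, p1, p2, k3] as OpenCV has them; the pictures are not rectified), "rvec" (rotation vector, rad) and "tvec" (3), from world to camera coordinates, as OpenCV has them. Camera axes: x right, y down, z forward; pixel columns grow to the right and rows downward; lengths in m; the calibration is good to about 2 mm. A picture is of the moment at which its call begins: read the wrist's pose just before it. get_calibration takes no time and is no camera call; for the wrist camera it gives the pose at the moment of the call.
- robot.hand_in(): hands the job in; it is judged then, once.
The state is a dict: "time": time; "qpos": joint angles; "qvel": joint speeds; "joint_efforts": joint torques, N m; "tool_pos": TCP position; "tool_rot": TCP orientation; "contact_force": force on the tool from outside, world axes, zero at the start; "torque": the same for the moment, N m; "opening": finger opening in m; "grip_force": force on a finger pad.
Only numpy, scipy, OpenCV 4.12 (cv2) and the standard library are available. Lean on these libraries where they do the work, as an engineer would, in place of code of your own. Each camera call takes 0.05 s, during which the arm holds its last target. There are 200 camera calls.

## Working session

There is one attempt and no reset: what is moved stays moved. The work goes in short steps, Python scripts to look and compute and a tool call to move; the robot and the scene stay as the last step left them, time stands still between calls to the robot, and variables do not carry over. Pictures are saved under pics/ and viewed, at most 10 in all, crops included, and the job is handed in when it is done.

Besides the shell and the picture viewer there is one more tool, called after "Request:" as a command line: name --argument value ..., lists and objects as JSON in quotes. send_rows: Moves the arm, as the interface text tells. Shift numbers are shares of 0.025 m and turn numbers shares of 90 degrees, none past 1 either way. Its arguments: {"type":"object","properties":{"plan":{"type":"array"},"gripper":{"type":"number"},"force":{"type":"number"}},"required":["plan"]}

```bash
mkdir -p pics; cat > h.py <<'E'
import numpy as np,cv2
from cell import robot,read_camera,get_calibration
def pts(name,d,K=None):
    c=get_calibration(name);K=np.array(c["intrinsics"],float);D=np.array(c["dist_coeffs"],float)
    R=cv2.Rodrigues(np.array(c["rvec"],float))[0];t=np.array(c["tvec"],float).ravel()
    v,u=np.mgrid[:d.shape[0],:d.shape[1]]
    n=cv2.undistortPoints(np.stack([u,v],-1).reshape(-1,1,2).astype(float),K,D).reshape(-1,2)
    P=np.c_[n,np.ones(len(n))]*d.reshape(-1,1)
    return ((P-t)@R).reshape(*d.shape,3)
E
python3 - <<'E'
from h import *
s=robot.observe();print(s)
ims=[]
for n in("top","side"):
    p,d=read_camera(n);cv2.imwrite(f"pics/{n}0.png",p);np.savez(f"{n}0.npz",p=p,d=d,P=pts(n,d))
    P=pts(n,d);h=cv2.cvtColor(p,cv2.COLOR_BGR2HSV)
    m=cv2.inRange(h,(18,110,80),(38,255,255));k,l,st,c=cv2.connectedComponentsWithStats(m)
    for i in range(1,k):
        if st[i,4]>40:
            q=P[(l==i)&(d>0)];print(n,st[i],q.min(0).round(3),np.median(q,0).round(3),q.max(0).round(3))
E
```

```text
{'time': 0.0, 'qpos': array([-1.26698327e+00,  3.42703080e-01,  1.52504073e+00, -1.35355081e-05,
        1.27539861e+00, -1.46026409e-01]), 'qvel': array([ 0.00188428,  0.00134401, -0.00119141, -0.00029454, -0.00117451,
       -0.00057161]), 'joint_efforts': array([-2.78480002e-03, -4.31240165e+01, -2.44228703e+01,  7.15701445e-02,
        5.59077621e-02, -1.13612714e-04]), 'tool_pos': array([ 0.22815803, -0.47236512,  0.22604689]), 'tool_rot': array([-3.14005750e+00, -2.12697434e-04,  4.49843258e-01]), 'contact_force': array([-0.01266844, -0.21839875,  1.18221225]), 'torque': array([-0.00938383,  0.03240134, -0.01517538]), 'grip_force': 0.0, 'opening': 0.09221048506708576}
top [265 147  35  57 334] [ 0.405 -0.284 -0.855] [ 0.464 -0.148  0.127] [ 0.642 -0.106  0.135]
top [333 198  33  24 472] [ 0.365 -0.352 -0.005] [ 0.39  -0.3    0.059] [ 0.421 -0.269  0.066]
side [232 171  37  21 225] [ 0.404 -0.172  0.113] [ 0.464 -0.143  0.125] [ 0.522 -0.095  0.137]
side [277 170  14  23 227] [ 0.365 -0.32   0.006] [ 0.384 -0.279  0.052] [ 0.415 -0.132  0.123]
```

View pics/top0.png

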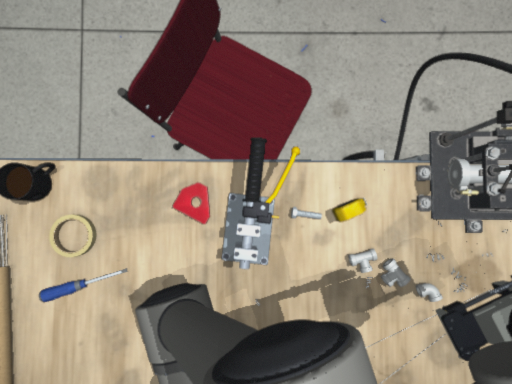

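View pics/side0.png

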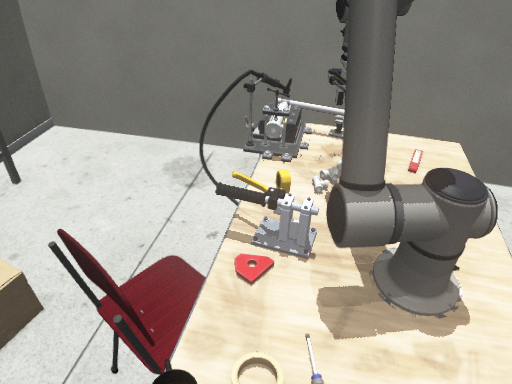

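The top view shows the grip from (257,140) to (255,195), the lever's ball end at (297,150) and its hinge near (268,203). The bolt is at (305,214), the tape measure at (350,210) and the magnet at (192,203). The bar runs along about world +x, with the lever on the -y side.

```bash
python3 - <<'E'
from h import *
for n in("top","side"):
    z=np.load(f"{n}0.npz");p,d,P=z["p"],z["d"],z["P"];h=cv2.cvtColor(p,cv2.COLOR_BGR2HSV)
    X=P[...,0];Y=P[...,1];Z=P[...,2]
    box=(X>.3)&(X<.62)&(Y>-.25)&(Y<.1)&(d>0)
    y=(cv2.inRange(h,(18,110,80),(38,255,255))>0)&box&(Z>.105)&(Z<.145)&(Y>-.2)
    q=P[y];v=cv2.fitLine(q[:,:2].astype(np.float32),cv2.DIST_HUBER,0,.01,.01).ravel();print(n,"lever",v,np.degrees(np.arctan2(v[1],v[0])), q[np.argmax(q[:,0])],len(q))
    g=(h[...,2]<75)&box&(Z>.11)&(Z<.145)
    k,l,st,c=cv2.connectedComponentsWithStats(g.astype(np.uint8));i=1+np.argmax(st[1:,4]);q=P[l==i]
    print("grip",st[i],q.min(0),q.max(0))
    for a in np.arange(.36,.56,.02):
        r=q[(abs(q[:,0]-a)<.01)]
        if len(r)>3: print(a.round(2),r[:,1].min().round(4),np.median(r[:,1]).round(4),r[:,1].max().round(4),r[:,2].max().round(4))
    for nm,m in(("red",((h[...,0]<8)|(h[...,0]>172))&(h[...,1]>150)&(Z<.03)&(Z>.005)&(X<.6)&(d>0)),("bolt",(X>.36)&(X<.46)&(Y<-.14)&(Y>-.25)&(Z>.008)&(Z<.04)&(d>0)),("plate",(X>.15)&(X<.5)&(abs(Y+.05)<.1)&(Z>.008)&(Z<.018)&(h[...,1]<60)&(d>0)),("post",box&(Z>.136)&(Z<.16))):
        q=P[m]; 
        if len(q):print(nm,len(q),np.percentile(q,2,0).round(3),np.percentile(q,98,0).round(3))
p=cv2.imread("pics/top0.png")[120:280,200:380];cv2.imwrite("pics/topc.png",cv2.resize(p,None,fx=4,fy=3.75,interpolation=cv2.INTER_CUBIC))
E
```

```text
top lever [ 0.8923245  -0.45139447  0.4594667  -0.1437372 ] -26.833189 [ 0.52226391 -0.16948412  0.12286103] 324
grip [243 137  24  66 927] [ 0.40433586 -0.10792665  0.1153364 ] [ 0.54249918 -0.05977977  0.14097573]
0.4 -0.0953 -0.0827 -0.0598 0.141
0.42 -0.0935 -0.0785 -0.0598 0.1407
0.44 -0.0955 -0.0825 -0.0679 0.1374
0.46 -0.0975 -0.0825 -0.0679 0.1382
0.48 -0.0995 -0.0845 -0.0719 0.1377
0.5 -0.1017 -0.0865 -0.0718 0.138
0.52 -0.104 -0.0885 -0.0738 0.1371
0.54 -0.1079 -0.0904 -0.0737 0.1384
red 830 [0.365 0.026 0.009] [0.447 0.1   0.016]
bolt 206 [ 0.371 -0.242  0.009] [ 0.397 -0.173  0.024]
plate 1492 [ 0.268 -0.125  0.008] [ 0.425 -0.015  0.016]
post 305 [ 0.302 -0.105  0.136] [ 0.538 -0.048  0.141]
side lever [ 0.893702   -0.44866115  0.467427   -0.14256516] -26.657818 [ 0.52234497 -0.16510273  0.125646  ] 226
grip [216 183  52  23 422] [ 0.4024241  -0.09730855  0.11006885] [ 0.54179012 -0.0564176   0.13877734]
0.4 -0.0804 -0.0664 -0.0564 0.1388
0.42 -0.0743 -0.0634 -0.0567 0.1342
0.44 -0.0812 -0.0659 -0.0624 0.1345
0.46 -0.0805 -0.0687 -0.064 0.1366
0.48 -0.0837 -0.0706 -0.0665 0.1358
0.5 -0.0878 -0.0734 -0.0679 0.1369
0.52 -0.0914 -0.0747 -0.0713 0.1366
0.54 -0.0973 -0.0784 -0.0723 0.1373
red 493 [ 0.297 -0.062  0.01 ] [0.447 0.099 0.015]
bolt 22 [ 0.377 -0.177  0.008] [ 0.394 -0.171  0.022]
plate 1114 [ 0.268 -0.122  0.009] [ 0.424 -0.012  0.017]
post 221 [ 0.302 -0.106  0.136] [ 0.531 -0.046  0.141]
```

View pics/topc.png

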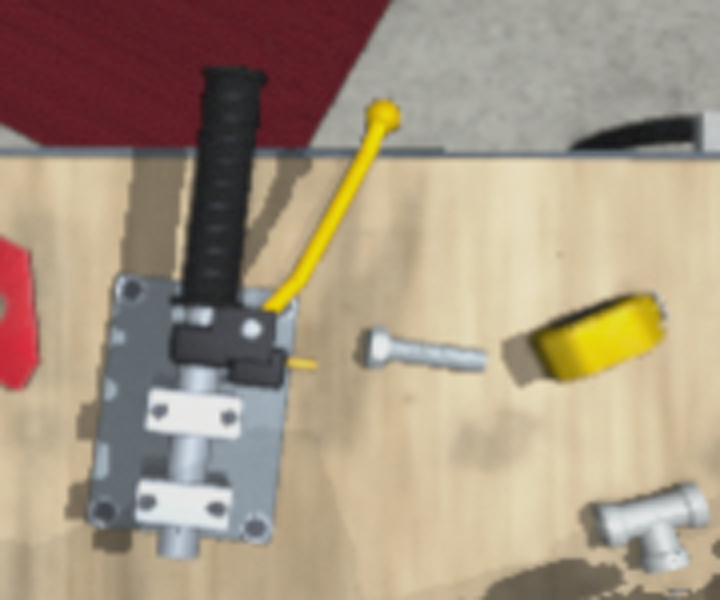

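Request:
send_rows --plan '[[[0,0,0],[0,0,0.0875]],[[0,0,0],[0,0,0.0875]],[[0,0,0],[0,0,0.0875]],[[0,0,0],[0,0,0.0875]],[[0.6,-0.75,0],[0,0,0]],[[0.6,-0.75,0],[0,0,0]],[[0.6,-0.75,0],[0,0,0]],[[0.6,-0.75,0],[0,0,0]],[[0.6,-0.75,0],[0,0,0]],[[0.6,-0.75,0],[0,0,0]]]' --gripper -1 --force 20

```text
time: 1.35
tool_pos: [0.3294, -0.369, 0.2264]
tool_rot: [-3.141, 0.0, -0.1]
contact_force: [0.2, 1.0, -0.6]
opening: 0.0007
grip_force: 0.0
```

Request:
send_rows --plan '[[[0.55,-0.67,0],[0,0,0]],[[0.55,-0.67,0],[0,0,0]],[[0.55,-0.67,0],[0,0,0]],[[0.55,-0.67,0],[0,0,0]],[[0.55,-0.67,0],[0,0,0]],[[0.55,-0.67,0],[0,0,0]],[[0.55,-0.67,0],[0,0,0]],[[0.55,-0.67,0],[0,0,0]],[[0.55,-0.67,0],[0,0,0]],[[0.55,-0.67,0],[0,0,0]]]'

```text
time: 2.6
tool_pos: [0.4829, -0.2163, 0.2263]
tool_rot: [-3.141, 0.001, -0.1]
contact_force: [0.1, -0.0, 0.3]
opening: 0.0007
grip_force: 0.0
```

Request:
send_rows --plan '[[[0,0,0.5],[0,0,0]],[[0,0,0.5],[0,0,0]],[[0,0,0.5],[0,0,0]],[[0,0,0.5],[0,0,0]],[[0,0,0.5],[0,0,0]],[[0,0,0.5],[0,0,0]],[[0,0,0.5],[0,0,0]],[[0,0,0.5],[0,0,0]],[[0,0,0.5],[0,0,0]],[[0,0,0.5],[0,0,0]]]'

```text
time: 3.85
tool_pos: [0.4826, -0.2169, 0.1009]
tool_rot: [3.142, -0.0, -0.1]
contact_force: [-0.1, 0.3, 0.2]
opening: 0.0001
grip_force: 0.0
```

```bash
python3 - <<'E'
from h import *
print(robot.observe())
a,d=read_camera("top");b,e=read_camera("wrist")
cv2.imwrite("pics/c1.png",np.hstack([cv2.resize(a[100:260,210:370],(400,400)),cv2.resize(b,(400,300))[:,:] if 0 else cv2.copyMakeBorder(cv2.resize(b,(400,300)),0,100,0,0,0)]))
E
```

```text
{'time': 3.85, 'qpos': array([-5.67208953e-01,  4.84458575e-01,  1.68337486e+00, -4.69868914e-05,
        9.73680012e-01,  1.10355647e+00]), 'qvel': array([ 1.14319278e-03,  1.31254627e-01,  1.09236973e-01, -1.14542887e-04,
       -2.38794342e-01,  1.54764355e-04]), 'joint_efforts': array([ 1.69508712e-02, -4.68780684e+01, -2.04553324e+01,  5.70514658e-02,
        2.71234978e-01, -2.22451004e-04]), 'tool_pos': array([ 0.48261948, -0.21687622,  0.10090436]), 'tool_rot': array([ 3.14152228e+00, -5.32177809e-05, -9.99426759e-02]), 'contact_force': array([-0.12787329,  0.27843177,  0.16648537]), 'torque': array([ 0.02112281,  0.05700127, -0.03103929]), 'grip_force': 0.0, 'opening': 7.565642424104638e-05}
```

View pics/c1.png

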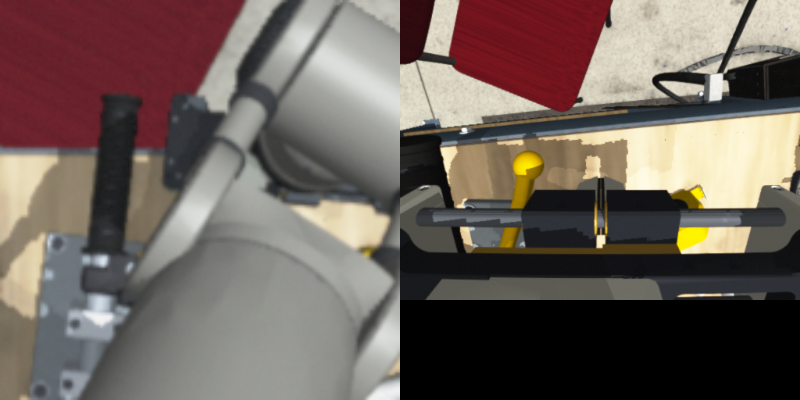

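The tip is clear of the lever (the blade is at (515,200) in the wrist view, to the left of the fingers). Now I'll approach.

Request:
send_rows --plan '[[[0,-0.14,0],[0,0,0]],[[0,-0.14,0],[0,0,0]],[[0,-0.14,0],[0,0,0]],[[0,-0.14,0],[0,0,0]],[[0,-0.14,0],[0,0,0]],[[0,-0.14,0],[0,0,0]],[[0,-0.14,0],[0,0,0]],[[0,-0.14,0],[0,0,0]],[[0,-0.14,0],[0,0,0]],[[0,-0.14,0],[0,0,0]]]'

```text
time: 5.2
tool_pos: [0.4863, -0.1822, 0.1018]
tool_rot: [3.141, -0.001, -0.1]
contact_force: [0.6, -1.2, 1.3]
opening: 0.0003
grip_force: 0.8
```

Request:
send_rows --plan '[[[0,-0.1,0],[0,0,0]],[[0,-0.1,0],[0,0,0]],[[0,-0.1,0],[0,0,0]],[[0,-0.1,0],[0,0,0]],[[0,-0.1,0],[0,0,0]],[[0,-0.1,0],[0,0,0]],[[0,-0.1,0],[0,0,0]],[[0,0,0],[0,0,0]],[[0,0,0],[0,0,0]],[[0,0,0],[0,0,0]]]'

```text
time: 6.45
tool_pos: [0.4877, -0.1647, 0.1017]
tool_rot: [3.142, 0.0, -0.1]
contact_force: [0.3, -3.0, -0.6]
opening: 0.0004
grip_force: 1.4
```

Request:
send_rows --plan '[[[0,-0.08,0],[0,0,0]],[[0,-0.08,0],[0,0,0]],[[0,-0.08,0],[0,0,0]],[[0,-0.08,0],[0,0,0]],[[0,-0.08,0],[0,0,0]],[[0,-0.08,0],[0,0,0]],[[0,-0.08,0],[0,0,0]],[[0,0,0],[0,0,0]],[[0,0,0],[0,0,0]],[[0,0,0],[0,0,0]]]'

```text
time: 7.7
tool_pos: [0.4893, -0.1509, 0.1018]
tool_rot: [3.141, -0.0, -0.1]
contact_force: [1.8, -4.1, 0.2]
opening: 0.0005
grip_force: 2.0
```

```bash
python3 - <<'E'
from h import *
for i in range(3):
    b,e=read_camera("side"); print(robot.observe()["contact_force"].round(2))
cv2.imwrite("pics/c2.png",cv2.resize(b[140:240,190:310],(720,600),interpolation=cv2.INTER_CUBIC))
P=pts("side",e);h=cv2.cvtColor(b,cv2.COLOR_BGR2HSV);m=(cv2.inRange(h,(18,110,80),(38,255,255))>0)&(P[...,2]>.1)&(P[...,2]<.14)&(P[...,1]>-.2)&(P[...,0]>.42)
q=P[m];v=cv2.fitLine(q[:,:2].astype(np.float32),cv2.DIST_HUBER,0,.01,.01).ravel();print(v,np.arctan2(v[1],v[0]),q.min(0),q.max(0))
E
```

```text
[ 2.19 -4.5   0.23]
[ 1.18 -5.08  0.81]
[ 2.33 -4.29  0.81]
[ 0.9880415  -0.15418811  0.4672596  -0.11915675] -0.15480569 [ 0.42028755 -0.13032595  0.11181681] [ 0.53468662 -0.10635392  0.13046529]
```

View pics/c2.png

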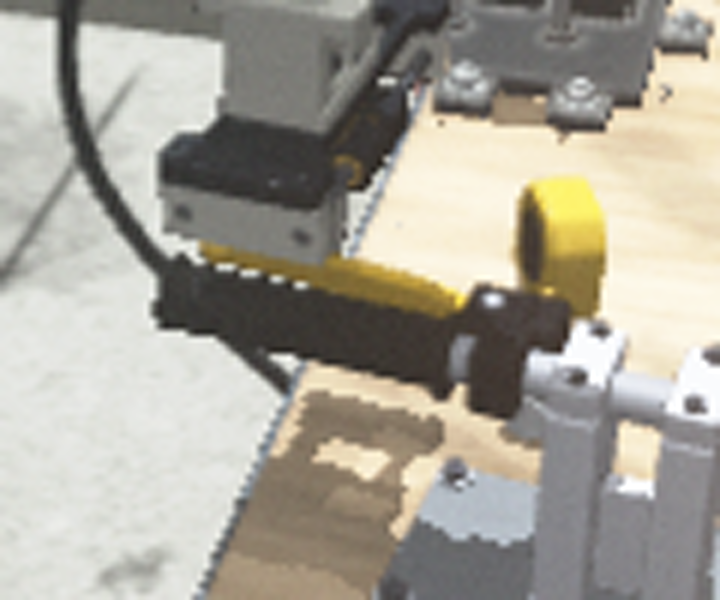

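The lever is nearly in, at an angle of about -0.155 against about -0.09 for the bar, and the gripper is clear above the bar. I'll finish in small steps.

Request:
send_rows --plan '[[[0,-0.04,0],[0,0,0]],[[0,-0.04,0],[0,0,0]],[[0,-0.04,0],[0,0,0]],[[0,-0.04,0],[0,0,0]],[[0,0,0],[0,0,0]],[[0,0,0],[0,0,0]],[[0,0,0],[0,0,0]],[[0,0,0],[0,0,0]],[[0,0,0],[0,0,0]],[[0,0,0],[0,0,0]]]'

```text
time: 9.1
tool_pos: [0.4898, -0.1469, 0.1018]
tool_rot: [3.141, -0.0, -0.1]
contact_force: [2.3, -4.6, 0.3]
opening: 0.0006
grip_force: 2.2
```

Request:
send_rows --plan '[[[0,-0.04,0],[0,0,0]],[[0,0,0],[0,0,0]],[[0,0,0],[0,0,0]],[[0,0,0],[0,0,0]],[[0,0,0],[0,0,0]],[[0,0,0],[0,0,0]],[[0,0,0],[0,0,0]],[[0,0,0],[0,0,0]],[[0,0,0],[0,0,0]],[[0,0,0],[0,0,0]]]'

```text
time: 10.35
tool_pos: [0.4899, -0.1459, 0.1017]
tool_rot: [3.141, -0.0, -0.1]
contact_force: [2.2, -5.0, 0.2]
opening: 0.0007
grip_force: 2.3
```

Request:
send_rows --plan '[[[0,-0.04,0],[0,0,0]],[[0,-0.04,0],[0,0,0]],[[0,0,0],[0,0,0]],[[0,0,0],[0,0,0]],[[0,0,0],[0,0,0]],[[0,0,0],[0,0,0]],[[0,0,0],[0,0,0]],[[0,0,0],[0,0,0]],[[0,0,0],[0,0,0]],[[0,0,0],[0,0,0]]]'

```text
time: 11.6
tool_pos: [0.4902, -0.144, 0.1018]
tool_rot: [3.141, -0.001, -0.1]
contact_force: [2.0, -5.3, 0.7]
opening: 0.0003
grip_force: 2.4
```

Request:
send_rows --plan '[[[0,-0.04,0],[0,0,0]],[[0,-0.04,0],[0,0,0]],[[0,0,0],[0,0,0]],[[0,0,0],[0,0,0]],[[0,0,0],[0,0,0]],[[0,0,0],[0,0,0]],[[0,0,0],[0,0,0]],[[0,0,0],[0,0,0]],[[0,0,0],[0,0,0]],[[0,0,0],[0,0,0]]]'

```text
time: 12.85
tool_pos: [0.4905, -0.1423, 0.1018]
tool_rot: [3.141, -0.001, -0.1]
contact_force: [3.1, -6.4, -1.0]
opening: 0.0002
grip_force: 2.8
```

Request:
send_rows --plan '[[[0,-0.04,0],[0,0,0]],[[0,0,0],[0,0,0]],[[0,0,0],[0,0,0]],[[0,0,0],[0,0,0]],[[0,0,0],[0,0,0]],[[0,0,0],[0,0,0]],[[0,0,0],[0,0,0]],[[0,0,0],[0,0,0]],[[0,0,0],[0,0,0]],[[0,0,0],[0,0,0]]]'

```text
time: 14.1
tool_pos: [0.4906, -0.1422, 0.1019]
tool_rot: [3.139, -0.001, -0.1]
contact_force: [2.0, -9.2, -0.4]
opening: 0.0002
grip_force: 4.9
```

```bash
python3 - <<'E'
from h import *
b,e=read_camera("side"); print(robot.observe()["contact_force"].round(2))
P=pts("side",e);h=cv2.cvtColor(b,cv2.COLOR_BGR2HSV);m=(cv2.inRange(h,(18,110,80),(38,255,255))>0)&(P[...,2]>.1)&(P[...,2]<.14)&(P[...,1]>-.2)&(P[...,0]>.42)
q=P[m];v=cv2.fitLine(q[:,:2].astype(np.float32),cv2.DIST_HUBER,0,.01,.01).ravel();print(v,np.arctan2(v[1],v[0]),q.min(0),q.max(0))
E
```

```text
[ 2.93 -9.64 -0.63]
[ 0.99587137 -0.09077547  0.4653557  -0.11245435] -0.090900615 [ 0.42067349 -0.12460009  0.11591665] [ 0.5401279  -0.10272325  0.13073238]
```

At the stop: the force is rising steeply at about 9.5 N and the lever is parallel to the bar. I'll hold, then let it out.

Request:
send_rows --plan '[[[0,0,0],[0,0,0]],[[0,0,0],[0,0,0]],[[0,0,0],[0,0,0]],[[0,0,0],[0,0,0]],[[0,0,0],[0,0,0]],[[0,0,0],[0,0,0]],[[0,0.2,0],[0,0,0]],[[0,0.2,0],[0,0,0]],[[0,0.2,0],[0,0,0]],[[0,0.2,0],[0,0,0]]]'

```text
time: 15.4
tool_pos: [0.4874, -0.1605, 0.1013]
tool_rot: [-3.141, 0.002, -0.1]
contact_force: [-3.9, -0.5, 1.5]
opening: 0.0008
grip_force: 2.0
```

Request:
send_rows --plan '[[[0,0.2,0],[0,0,0]],[[0,0.2,0],[0,0,0]],[[0,0.2,0],[0,0,0]],[[0,0.2,0],[0,0,0]],[[0,0.2,0],[0,0,0]],[[0,0.2,0],[0,0,0]],[[0,0.2,0],[0,0,0]],[[0,0.2,0],[0,0,0]],[[0,0,0],[0,0,0]],[[0,0,0],[0,0,0]]]'

```text
time: 16.65
tool_pos: [0.4842, -0.2004, 0.1017]
tool_rot: [-3.142, 0.0, -0.1]
contact_force: [-0.6, 0.4, -0.2]
opening: 0.0007
grip_force: 0.0
```

```bash
python3 - <<'E'
from h import *
b,e=read_camera("side"); s=robot.observe();print(s["time"],s["contact_force"].round(2),s["tool_pos"])
P=pts("side",e);h=cv2.cvtColor(b,cv2.COLOR_BGR2HSV);m=(cv2.inRange(h,(18,110,80),(38,255,255))>0)&(P[...,2]>.1)&(P[...,2]<.14)&(P[...,1]>-.2)&(P[...,0]>.42)
q=P[m];v=cv2.fitLine(q[:,:2].astype(np.float32),cv2.DIST_HUBER,0,.01,.01).ravel();print(v,np.arctan2(v[1],v[0]),q.min(0),q.max(0))
cv2.imwrite("pics/c3.png",cv2.resize(b[140:240,190:310],(720,600),interpolation=cv2.INTER_CUBIC))
E
```

```text
16.7 [ 0.88  0.42 -0.32] [ 0.48422281 -0.20035004  0.10169563]
[ 0.89521235 -0.44563985  0.46573165 -0.1412722 ] -0.46188888 [ 0.4200217  -0.16967927  0.11166831] [ 0.52201309 -0.11664314  0.13044118]
```

View pics/c3.png

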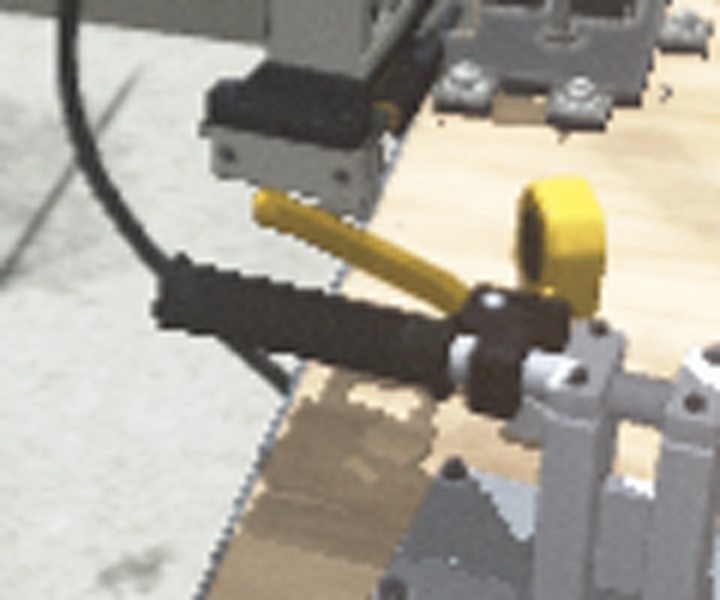

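The lever is fully out again (angle -0.46, ball at (265,205) in the crop) and the fingers read no force. Now the second press.

Request:
send_rows --plan '[[[0,-0.14,0],[0,0,0]],[[0,-0.14,0],[0,0,0]],[[0,-0.14,0],[0,0,0]],[[0,-0.14,0],[0,0,0]],[[0,-0.14,0],[0,0,0]],[[0,-0.14,0],[0,0,0]],[[0,-0.14,0],[0,0,0]],[[0,-0.14,0],[0,0,0]],[[0,-0.14,0],[0,0,0]],[[0,-0.14,0],[0,0,0]]]'

```text
time: 17.95
tool_pos: [0.4879, -0.1656, 0.1018]
tool_rot: [3.141, -0.0, -0.1]
contact_force: [0.6, -4.0, 0.0]
opening: 0.0003
grip_force: 1.5
```

Request:
send_rows --plan '[[[0,-0.14,0],[0,0,0]],[[0,-0.14,0],[0,0,0]],[[0,-0.14,0],[0,0,0]],[[0,-0.14,0],[0,0,0]],[[0,-0.14,0],[0,0,0]],[[0,-0.1,0],[0,0,0]],[[0,-0.1,0],[0,0,0]],[[0,-0.04,0],[0,0,0]],[[0,0,0],[0,0,0]],[[0,0,0],[0,0,0]]]'

```text
time: 19.2
tool_pos: [0.4906, -0.1426, 0.1019]
tool_rot: [3.141, -0.001, -0.1]
contact_force: [1.4, -5.5, -0.2]
opening: 0.0005
grip_force: 2.5
```

Request:
send_rows --plan '[[[0,-0.03,0],[0,0,0]],[[0,-0.03,0],[0,0,0]],[[0,0,0],[0,0,0]],[[0,0,0],[0,0,0]],[[0,0,0],[0,0,0]],[[0,0,0],[0,0,0]],[[0,0,0],[0,0,0]],[[0,0,0],[0,0,0]],[[0,0,0],[0,0,0]],[[0,0,0],[0,0,0]]]'

```text
time: 20.45
tool_pos: [0.4907, -0.1422, 0.1019]
tool_rot: [3.139, -0.001, -0.1]
contact_force: [1.7, -10.9, -1.7]
opening: 0.0007
grip_force: 4.9
```

```bash
python3 - <<'E'
from h import *
b,e=read_camera("side"); s=robot.observe();print(s["time"],s["contact_force"].round(2),s["tool_pos"])
P=pts("side",e);h=cv2.cvtColor(b,cv2.COLOR_BGR2HSV);m=(cv2.inRange(h,(18,110,80),(38,255,255))>0)&(P[...,2]>.1)&(P[...,2]<.14)&(P[...,1]>-.2)&(P[...,0]>.42)
q=P[m];v=cv2.fitLine(q[:,:2].astype(np.float32),cv2.DIST_HUBER,0,.01,.01).ravel();print(v,np.arctan2(v[1],v[0]),q.min(0),q.max(0))
E
```

```text
20.5 [  1.3  -11.1   -0.77] [ 0.49069026 -0.14216664  0.10191685]
[ 0.9970255  -0.07707276  0.46127772 -0.11222974] -0.07714927 [ 0.42095898 -0.12240242  0.11561453] [ 0.53984256 -0.10413415  0.13052582]
```

The lever is at its stop again, held steadily with about 10 N.

```bash
python3 -c "
from cell import robot
print(robot.hand_in())"
```

```text
the job is handed in; nothing more can be done
None
```

I pressed the lever to its stop, held it there for over a second, let it spring fully out and came off it, then pressed it to the stop again. I handed the job in at about 20.5 s with the lever held there at about 11 N; no verdict came back.

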